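Load the dried tile from the sloping rack into the kiln setter

ROBOT

A 6-joint arm with a two-finger parallel gripper is mounted at the origin on a cart in front of the work surface, level with it; the furniture and walls round the work are solid. World frame = base frame: x ahead of the robot, y to its left, z up, the work surface at z = 0. Lengths are in mm, angles in rad, forces in N, time in s.
With the tool pointing down it reaches from about 350 to 975 mm from the base axis. Payload 7.1 kg.
Tool frame: the origin (TCP) lies at the centre of the arm's flange, where the gripper is bolted on; the fingertips stand 182 mm ahead of it and the grasp point (between the pads) lies 163 mm ahead of it; x points along the fingers, y is the direction in which the jaws open and shut, and the axes are right-handed (so a half turn about x gives the same grasp; the last joint's range is limited). The gripper opens to 88 mm and grips with 3 to 60 N. Pads are 20 mm wide; open, the fingers measure 115 mm over their backs; the gripper's body (75 mm by 178 mm) begins 61 mm behind the grasp point.
Start: joints at [-1.21, 0.423, 1.63, -0, 1.089, -0.019], TCP at [231.726, -580.439, 404.675] pointing down, gripper open.
Joint ranges: [-3, 3], [-0.9, 2.11], [0.09, 2.58], [-1.31, 4.45], [0.11, 2.69], [-2.54, 2.54]. Speed limits (rad/s): [2.39, 2.39, 3.01, 3.14, 3.14, 3.14].

INTERFACE

Orientations are given as a rotation vector (axis times angle).
In Python, from workcell import readout, viewer, workorder, models gives the robot as it stands. The module is installed in compiled form; this text tells all that it offers.
- The arm moves only by the tool apply_moves, never from a script. Its argument "commands" is a list that holds one entry, the list of rows, each a list of 4 numbers: the shift along the world's x, y, z in m, then the turn about the world's z in rad. A call has 1 to 8 rows; each row is the pose to reach, as a shift and turn from the pose commanded when the call began; what a row does not reach only later rows make up. A row lasts 1/8 s, in which the tool goes at most 62.5 mm and 10.7 degrees, less where a joint would pass 70% of its speed; a pose out of reach is approached as far as the arm can. A call with a gripper value outside its range is refused whole. "gripper" is the finger opening in m, from 0 to 0.0878, set as the call begins (left out, the last holds). The fingers move at their own pace and stop on an object; the grip force is fixed at half the most. Time passes only in rows, so rows that repeat a pose let the fingers close. It gives the time, the measured TCP pose, the force and the opening at its end, in the units of the state.
- readout.get_obs(): the state, without advancing time (a new reading comes with each control period).
- viewer.get_image(name): name is "side" or "top"; returns a dict with "color" (480x640x3 uint8, red, green, blue), "vertical_fov" (degrees; the focal length in pixels is half the picture's height over the tangent of half this angle, whatever the lens; pixels are square), "cx", "cy" (the principal point, pixels), "D" ([k1, k2, p1, p2, k3] as OpenCV has them; the pictures are not rectified), "rvec" (rotation vector, rad) and "tvec" (3), from world to camera coordinates, as OpenCV has them. Camera axes: x right, y down, z forward; pixel columns grow to the right and rows downward; lengths in mm; the calibration is good to about 2 mm. A picture is of the moment at which its call begins. There is no depth.
- workorder.close_job(): hands the job in, once; it reports no verdict.
Trained networks look in the newest picture that a camera, given by its name, has taken for a name from the list of things; names that differ only in an ending like _2 or _b are one class to them, and where a whole thing is asked for, a point or a joint stands for the part that bears it (a point fixed in the world has none). Each returns a list of dicts, best first, with "conf" (0 to 1); they miss things now and then, are a little off and sometimes report something else, mostly with a low value. They report only what shows in the picture. A call takes as long as a camera call.
- models.search_frame(camera, label): "position" ([x, y, z] in mm, in world coordinates, good to about 4 mm: the middle of the surface that is visible of it).
- models.place_of(camera, label): "position" ([x, y, z] in mm, in world coordinates, good to about 4 mm: a listed point, or the origin of a listed thing).
The state is a dict: "t": time; "qpos": joint angles; "qvel": joint speeds; "joint_torque": joint torques, N m; "ee_pos": TCP position; "orientation": TCP orientation; "ft_force": force on the tool from outside, world axes, zero at the start; "moment": the same for the moment, N m; "width": finger opening in mm.
Only numpy, scipy, OpenCV 4.12 (cv2) and the standard library are available. Lean on these libraries where they do the work, as an engineer would, in place of code of your own. Each camera call takes 0.05 s, during which the arm holds its last target.

TASK

Load the dried tile into the kiln setter. The ledge of the sloping drying rack covers the tile's lower edge, so first slide the tile along the ledge until about a third of it sticks out past the rack's open end while it still lies on the bed, then grip it across its width by the part that sticks out and lift it off. Lay it flat in the setter's empty top storey, pale face up, down between the two end walls and resting on both ledges, without dropping it or shifting the brooch beside it or the wooden stamp.

Things in the scene. Friction and masses are not known exactly. Their poses are not given: they have to be found in the camera images.
- tile_centre (a point): Centre of the tile to be loaded: a flat rectangular clay tile, 60 mm (x) x 150 mm (y) x 8 mm (z), about 150 g, reddish with a pale face on top (+z); edges rounded 1.5 mm. On the rack its 60 mm side runs up the slope and its 150 mm side along the ledge.
- rack_bed: Slatted bed of the fixed wooden rack, 68 mm wide (x), 7 mm thick, sloping at 30 degrees. Origin: on the bed's surface, 64 mm above the worktop, at the foot of the ledge and at the open end. x runs up the slope, y along the ledge and out past the open end (the bed spans y -290 to 0), z out of the surface. The tile lies on it (centre at z 4 mm) against the ledge. A 14 mm high stop begins at y -280.
- ledge_end (a point): Top of the ledge at the rack's open end. The ledge is a strip 9 mm wide (bed x -9 to 0) that stands 10 mm above the bed along its whole length and so covers the tile's lower edge. Ledge and bed stop together here; past the open end (bed y > 0) there is nothing beside or under the tile down to the worktop, and the nearest leg is at bed y -53 mm. Axes as rack_bed.
- setter_seat (a point): Middle of the seat in the empty top storey of the setter, a fixed frame of buff fireclay, 50 mm above the worktop, level with the two ledges (a seated tile's centre is 4 mm above it). y runs from end wall to end wall, which stand 158 mm apart inside; the ledges reach 12 mm in from each wall and are 74 mm wide (x). The tile lies along y, either way round.
- setter_wall (a point): Top of the setter's end wall at the +y end, 7 mm above the seat, at the wall's inner face; the other end is alike. The walls are 9 mm thick and carry two lugs 8 mm higher at x -33 and +33 mm, on their outer part. Between the ledges and along the long sides (x) the storey is open; a like tile lies fixed in the storey below, its top 24 mm under the seat.
- brooch: Flat oval clay brooch, 41 x 60 x 7 mm, drying on the same rack next to the end stop; its origin is at the middle of its underside. It lies 50 to 80 mm from the tile's end. Leave it alone.
- stamp: Turned wooden stamp, 33 mm wide and 62 mm tall, standing on the worktop; origin at the middle of its foot. Leave it alone.

How it is judged (in metres and radians):
On the way, in this order (a step that is already met when the one before it is completed fails the run):
1. the tile, still lying flat on the sloping bed, sticks out at least 25 mm past the open end (y of tile_centre in the frame of rack_bed between -0.05 and 0.01 m and z of tile_centre in the frame of rack_bed below 0.01 m and angle between the z axis of tile_centre and the z axis of rack_bed, either way round below 0.12 rad), for 0.2 s.
2. the tile is lifted clear of the rack in the fingers (z of tile_centre in the frame of rack_bed above 0.03 m and contact force between the fingers and tile above 1 N), for 0.1 s.
At the end, for the whole second after the job is handed in: The tile lies at rest, pale face up, in the setter's top storey: its centre within 7 mm of the middle lengthwise and 12 mm crosswise, 1 to 6.5 mm above the seat, within 0.12 rad of the setter's length and level within 0.04 rad (z of tile_centre in the frame of setter_seat between 0.001 and 0.0065 m and y of tile_centre in the frame of setter_seat between -0.007 and 0.007 m and x of tile_centre in the frame of setter_seat between -0.012 and 0.012 m and angle between the y axis of tile_centre and the y axis of setter_seat, either way round below 0.12 rad and angle between tile_centre's own z axis and vertical below 0.04 rad and linear speed of tile below 0.01 m/s); the robot touches nothing.
It fails at once if the tile is dropped (height (world z) of tile_centre below 0.03 m).
It fails at once if the brooch is pushed from its place (distance of brooch from where it was at the start of the episode above 0.015 m).
It fails at once if the stamp is pushed from its place (distance of stamp from where it was at the start of the episode above 0.02 m).
It also fails if it takes over 48 s, if anything falls off the work surface, if the arm or the gripper's body presses on something with over 40 N, if the wrist force passes 120 N, or if a joint passes its speed limit or range.

## Working session

There is one attempt and no reset: what is moved stays moved. The work goes in short steps, Python scripts to look and compute and a tool call to move; the robot and the scene stay as the last step left them, time stands still between calls to the robot, and variables do not carry over. Pictures are saved under pics/ and viewed, and the job is handed in when it is done.

Besides the shell and the picture viewer there is one more tool, called after "Emit:" as name([rows], argument=value, ...), one row to a line, values as JSON. apply_moves: Moves the arm, as the interface text tells. Its arguments: {"type":"object","properties":{"commands":{"type":"array","items":{"type":"array","items":{"type":"array","items":{"type":"number"}}}},"gripper":{"type":"number"}},"required":["commands"]}

```bash
mkdir -p pics; cat > h.py <<'E'
import numpy as np,cv2
from workcell import readout,viewer,workorder,models
def save(cam,name):
    im=viewer.get_image(cam); cv2.imwrite(f'pics/{name}.png',cv2.cvtColor(im['color'],cv2.COLOR_RGB2BGR)); return im
def K(im):
    f=240/np.tan(np.radians(im['vertical_fov'])/2); return np.array([[f,0,im['cx']],[0,f,im['cy']],[0,0,1]])
def proj(im,P):
    return cv2.projectPoints(np.array(P,float).reshape(-1,3),np.array(im['rvec'],float),np.array(im['tvec'],float),K(im),np.array(im['D'],float))[0].reshape(-1,2)
E
python3 - <<'E'
from h import *
np.set_printoptions(precision=3,suppress=True)
o=readout.get_obs();print(o)
for c in('side','top'):
    im=save(c,c+'0'); R=cv2.Rodrigues(np.array(im['rvec'],float))[0]
    print(c,-R.T@np.array(im['tvec']),R[2],K(im)[0,0],im['D'])
    for l in ['tile_centre','rack_bed','ledge_end','setter_seat','setter_wall','brooch','stamp']:
        print(l,[(np.round(d['position'],1),round(d['conf'],2)) for d in models.place_of(c,l)][:3])
E
```

```text
{'t': 0.0, 'qpos': array([-1.21 ,  0.424,  1.631,  0.   ,  1.089, -0.019]), 'qvel': array([ 0.001, -0.   ,  0.   ,  0.   ,  0.002,  0.001]), 'joint_torque': array([ -0.001, -54.462, -27.366,   0.064,   0.023,  -0.   ]), 'ee_pos': array([ 231.635, -580.197,  403.905]), 'orientation': array([ 2.014,  0.389, -2.014]), 'ft_force': array([-0.344,  0.395,  0.702]), 'moment': array([ 0.002, -0.011,  0.019]), 'width': 87.90885402842066}
side [ 307.169 -680.237  473.131] [ 0.301  0.833 -0.464] 450.41057635936653 [-0.02  0.    0.    0.    0.  ]
tile_centre [(array([469.4, -17.8,  66.9]), 0.73), (array([568.5,  -9.2,  81.3]), 0.6)]
rack_bed [(array([471.6, -17.6,  69.7]), 0.97)]
ledge_end [(array([468.1, -26.3,  71. ]), 0.77)]
setter_seat [(array([573.3,  -9.9,  79. ]), 0.74)]
setter_wall [(array([440.2, 249.1,  60.2]), 0.74)]
brooch [(array([729.8, -23.8,  81. ]), 0.72)]
stamp [(array([ 402. , -189.4,   -1.2]), 0.74)]
top [ 417.587   44.721 1186.031] [ 0.143 -0.027 -0.989] 465.9341398503219 [0.001 0.    0.    0.    0.   ]
tile_centre [(array([576.4,  -6.8,  79.4]), 0.7)]
rack_bed [(array([470.6, -17.5,  64.5]), 0.98)]
ledge_end [(array([466.5, -25.8,  66.4]), 0.74)]
setter_seat [(array([458.9, 172.9,  48.3]), 0.62)]
setter_wall [(array([436.8, 249.3,  53.6]), 0.6)]
brooch [(array([727.2, -30.2,  81.4]), 0.64)]
stamp [(array([ 401.2, -190.5,   -0.5]), 0.62)]
```

View pics/side0.png

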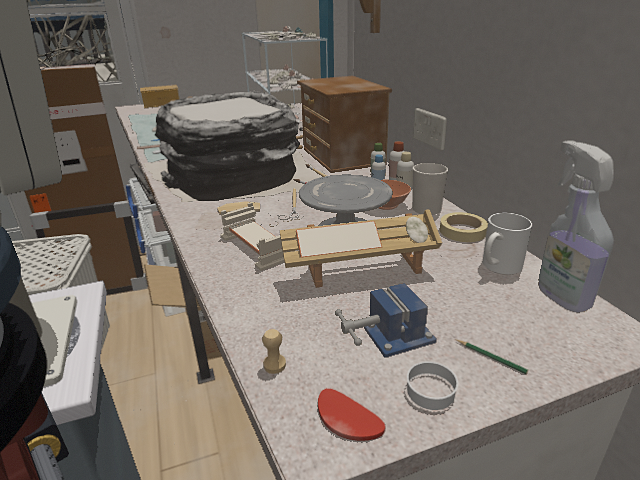

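View pics/top0.png

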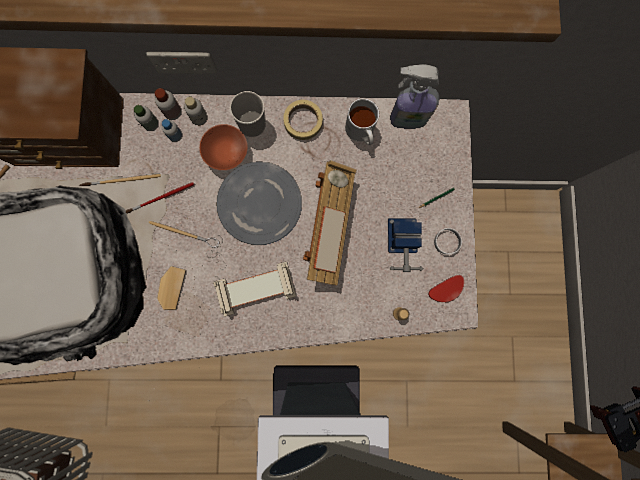

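```bash
cat >> h.py <<'E'
from scipy.spatial.transform import Rotation as Ro
def rack(x,y,yaw):  # yaw = direction of bed y axis in world
    yv=np.array([np.cos(yaw),np.sin(yaw),0]); h=np.array([np.sin(yaw),-np.cos(yaw),0]) # horizontal upslope
    c,s=np.cos(np.pi/6),.5
    xv=h*c+np.array([0,0,s]); zv=np.cross(xv,yv)
    return np.stack([xv,yv,zv],1),np.array([x,y,64.])
def setter(x,y,yaw):
    yv=np.array([np.cos(yaw),np.sin(yaw),0]); return np.stack([np.cross(yv,[0,0,1]),yv,[0,0,1.]],1),np.array([x,y,50.])
def draw(bgr,im,T,pts,col,s):
    R,t=T; p=proj(im,(R@np.array(pts,float).T).T+t)
    return p
def overlay(cam,name,polys,box,s=4):
    im=viewer.get_image(cam); b=cv2.cvtColor(im['color'],cv2.COLOR_RGB2BGR)
    x0,y0,x1,y1=box; c=cv2.resize(b[y0:y1,x0:x1],None,fx=s,fy=s,interpolation=cv2.INTER_CUBIC)
    for T,pts,col in polys:
        R,t=T; p=proj(im,(R@np.array(pts,float).T).T+t)
        q=((p-[x0,y0]+.5)*s).astype(np.int32); cv2.polylines(c,[q.reshape(-1,1,2)],True,col,1,cv2.LINE_AA)
    cv2.imwrite(f'pics/{name}.png',c)
def rect(x0,x1,y0,y1,z): return [(x0,y0,z),(x1,y0,z),(x1,y1,z),(x0,y1,z)]
def rpolys(T,ty=None):
    o=[(T,rect(0,68,-290,0,0),(0,255,0)),(T,rect(-9,0,-290,0,10),(255,0,0))]
    if ty is not None:o.append((T,rect(0,60,ty-75,ty+75,8),(0,0,255)))
    return o
def spolys(S): return [(S,rect(-37,37,-79,79,7),(0,255,0)),(S,rect(-37,37,-88,88,7),(255,0,0)),(S,rect(-30,30,-75,75,-24),(0,0,255))]
E
python3 - <<'E'
from h import *
yaw=np.arctan2(.155,-.988)
T=rack(471,-17.6,yaw);S=setter(459,173,np.arctan2(76,-22))
overlay('top','r1',rpolys(T,-105),(290,150,370,300))
overlay('top','s1',spolys(S),(200,250,310,330),6)
overlay('side','r2',rpolys(T,-105),(270,200,450,290))
overlay('side','s2',spolys(S),(205,190,305,280),6)
R=Ro.from_rotvec(readout.get_obs()['orientation']).as_matrix();print(R)
E
```

```text
[[ 2.61092416e-05  3.70728466e-01 -9.28741301e-01]
 [ 2.11861255e-05 -9.28741301e-01 -3.70728466e-01]
 [-9.99999999e-01 -9.99699064e-06 -3.21030309e-05]]
```

View pics/r1.png

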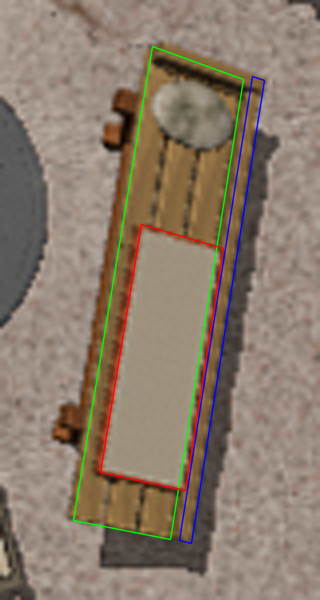

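View pics/s1.png

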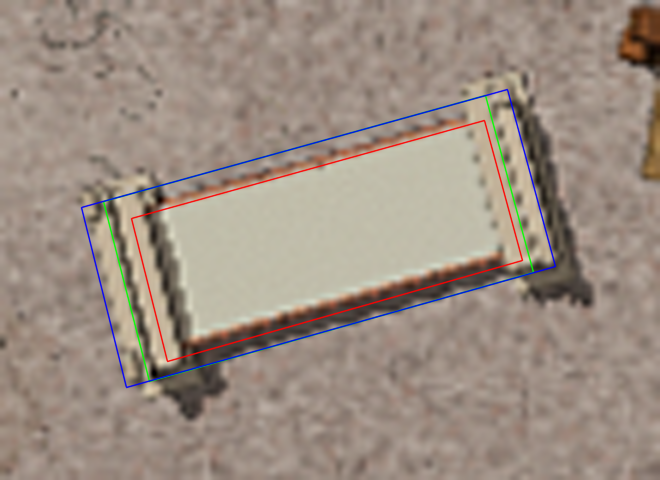

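View pics/r2.png

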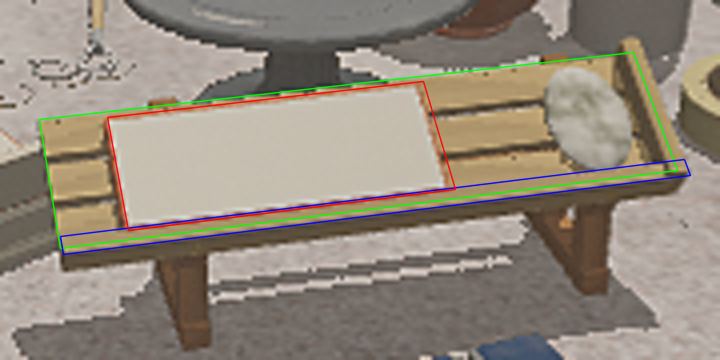

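View pics/s2.png

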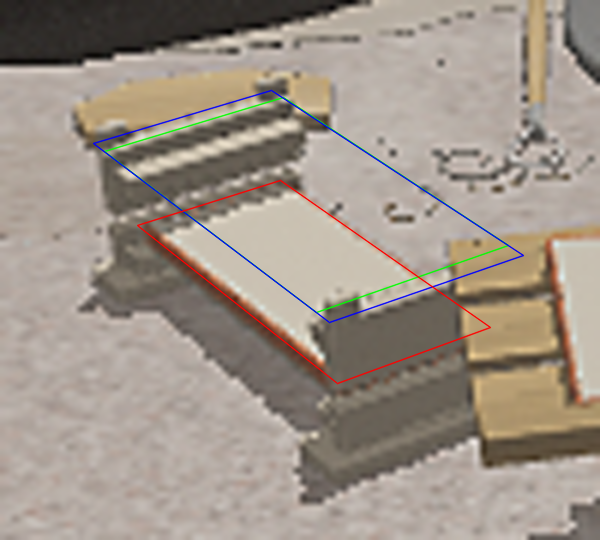

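```bash
python3 - <<'E'
from h import *
overlay('top','s3',[],(210,255,300,320),8)
overlay('side','s4',[],(215,198,290,273),8)
for c in('side','top'):
  for l in('setter_seat','setter_wall'):
    print(c,l,[(np.round(d['position'],1),round(d['conf'],2)) for d in models.place_of(c,l)])
E
```

```text
side setter_seat [(array([460.4, 168.8,  48. ]), 0.79)]
side setter_wall [(array([439.3, 251.8,  57.5]), 0.75), (array([ 399.5, -190.9,   -1. ]), 0.47)]
top setter_seat [(array([458.5, 174.6,  48.8]), 0.56)]
top setter_wall [(array([438.3, 247.6,  55.8]), 0.73)]
```

View pics/s3.png

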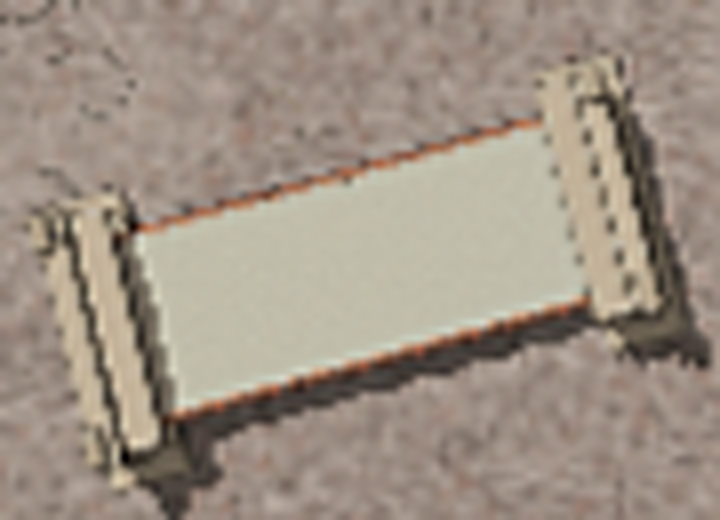

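View pics/s4.png

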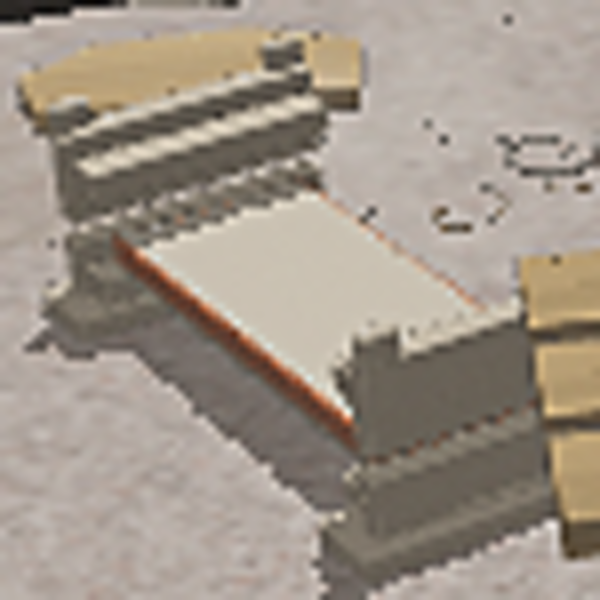

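```bash
python3 - <<'E'
from h import *
from scipy.optimize import least_squares
ims={c:viewer.get_image(c) for c in('top','side')}
top=[((110,205),(37,67,0)),((160,448),(-37,67,0)),((123,482),(-37,88,7)),((600,318),(-37,-67,0)),((543,88),(37,-67,0)),((662,310),(-37,-88,7))]
side=[((85,172),(-37,67,0)),((323,106),(37,67,0)),((525,316),(37,-88,7)),((358,452),(-37,-88,-20))]
def P(S,pts): R,t=S; return (R@np.array(pts,float).T).T+t
A=np.array([p for p,_ in top])/8+[210,255]-.5; B=np.array([p for p,_ in side[:3]])/8+[215,198]-.5
a=[q for _,q in top]; b=[q for _,q in side[:3]]
def f(v,sep=False):
    S=setter(*v); r1=proj(ims['top'],P(S,a))-A; r2=proj(ims['side'],P(S,b))-B
    if sep: print(np.round(r1,2),np.round(r2,2))
    return np.r_[r1.ravel(),r2.ravel()]
s=least_squares(f,[460,170,1.85],x_scale=[1,1,.01]);print(s.x);f(s.x,True)
g=lambda v:f(v)[:12]; h=lambda v:f(v)[12:]
print(least_squares(g,s.x,x_scale=[1,1,.01]).x,least_squares(h,s.x,x_scale=[1,1,.01]).x)
S=setter(*s.x)
overlay('top','s5',spolys(S)+[(S,rect(-37,37,-67,67,0),(255,0,255))],(200,250,310,330),6)
overlay('side','s6',spolys(S)+[(S,rect(-37,37,-67,67,0),(255,0,255))],(205,190,305,280),6)
E
```

```text
[456.96185167 170.3357082    1.81637665]
[[ 0.34  1.47]
 [ 0.55  1.18]
 [-3.97 -0.93]
 [ 0.08  4.12]
 [ 0.32  3.13]
 [ 0.73  2.99]] [[-0.42  0.55]
 [ 0.3   0.09]
 [10.   -3.55]]
[461.594455   170.22733613   1.86449607] [447.07209541 170.95939023   1.66499276]
```

View pics/s5.png

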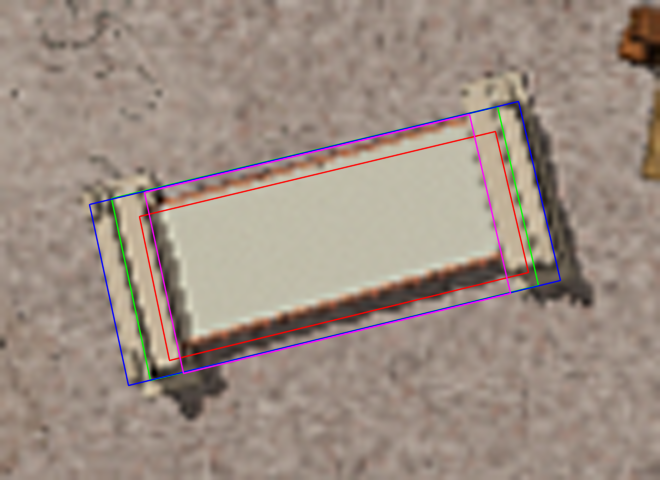

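View pics/s6.png

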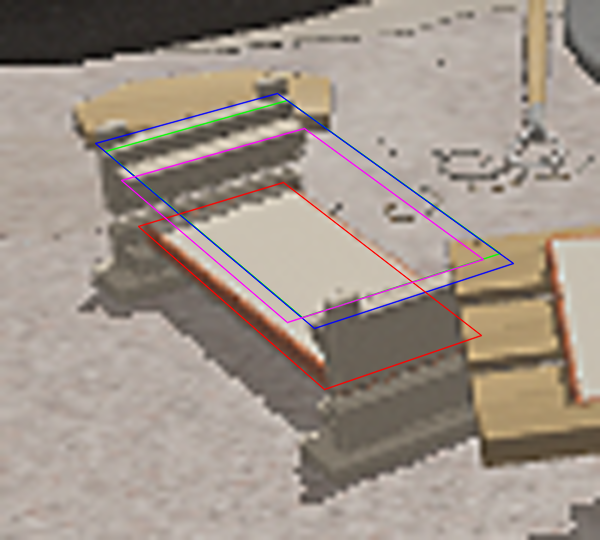

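```bash
cat > fit.py <<'E'
from h import *
from scipy.optimize import least_squares
ims={c:viewer.get_image(c) for c in('top','side')}
top=[((110,205),(37,67,0)),((160,448),(-37,67,0)),((123,482),(-37,88,7)),((600,318),(-37,-67,0)),((543,85),(37,-67,0)),((662,310),(-37,-88,7))]
side=[((85,172),(-37,67,0)),((323,106),(37,67,0)),((358,345),(-37,-88,11))]
def P(S,pts): R,t=S; return (R@np.array(pts,float).T).T+t
A=np.array([p for p,_ in top])/8+[210,255]-.5; B=np.array([p for p,_ in side])/8+[215,198]-.5
a=[q for _,q in top]; b=[q for _,q in side]
lines=[('top',(150,228),(540,122),30),('top',(175,412),(585,301),-30),('side',(145,248),(355,420),-30)]
def lr(S):
    o=[]
    for c,p,q,x in lines:
        off=np.array([210,255] if c=='top' else [215,198])
        pp=np.array([p,q])/8+off-.5; m=proj(ims[c],P(S,[(x,60,-24),(x,-60,-24)]))
        d=m[1]-m[0]; n=np.array([-d[1],d[0]])/np.linalg.norm(d); o+=list((pp-m[0])@n)
    return o
def f(v,sep=False):
    S=setter(*v[:3]); r1=proj(ims['top'],P(S,a))-A; r2=proj(ims['side'],P(S,b))-B;l=lr(S)
    if sep: print(np.round(r1,2),np.round(r2,2),np.round(l,2))
    return np.r_[r1.ravel(),r2.ravel(),l]
s=least_squares(f,[460,170,1.85],x_scale=[1,1,.01],loss='soft_l1',f_scale=.5);print(s.x);f(s.x,True)
S=setter(*s.x)
overlay('top','s7',spolys(S)+[(S,rect(-37,37,-67,67,0),(255,0,255))],(200,250,310,330),6)
overlay('side','s8',spolys(S)+[(S,rect(-37,37,-67,67,0),(255,0,255))],(205,190,305,280),6)
E
python3 fit.py
```

```text
[462.03526074 171.98530004   1.85130951]
[[-0.58  0.44]
 [ 0.68 -0.15]
 [-3.76 -1.97]
 [-0.28  0.92]
 [-1.06  0.62]
 [ 0.28 -0.52]] [[ 1.04  0.34]
 [ 1.14 -0.49]
 [ 1.66  0.75]] [ 0.03  0.27 -1.35 -0.87 -1.15 -0.48]
```

View pics/s7.png

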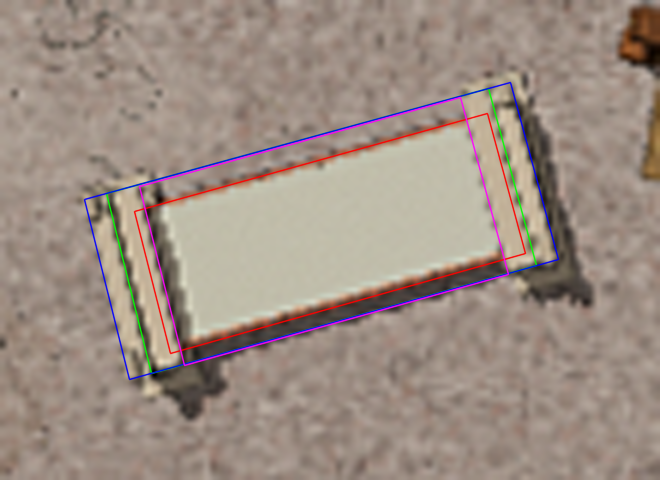

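View pics/s8.png

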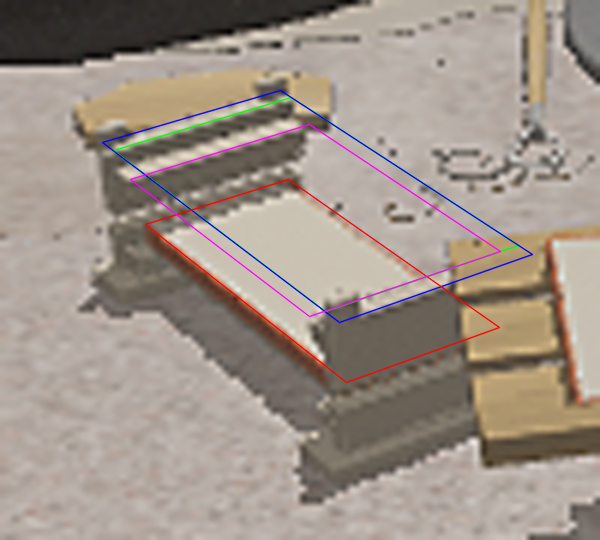

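Emit:
apply_moves([
  [[0.037, 0.045, 0, -0.067], [0.074, 0.09, 0, -0.134], [0.111, 0.135, 0, -0.2], [0.148, 0.18, 0, -0.268], [0.185, 0.225, 0, -0.335], [0.222, 0.27, 0, -0.4], [0.259, 0.315, 0, -0.47], [0.296, 0.36, 0, -0.536]],
], gripper=0.0)

```text
t: 2.7
ee_pos: [528.8, -218.8, 404.9]
orientation: [-2.14, 0.17, 2.138]
ft_force: [-0.0, -0.2, 0.7]
width: 11.4
```

Emit:
apply_moves([
  [[0.037, 0.045, 0, 0], [0.074, 0.09, 0, 0], [0.111, 0.135, 0, 0], [0.146, 0.179, 0, 0], [0.146, 0.179, -0.04, 0], [0.146, 0.179, -0.08, 0], [0.146, 0.179, -0.08, 0], [0.146, 0.179, -0.08, 0]],
])

```text
t: 3.7
ee_pos: [674.3, -41.6, 326.0]
orientation: [-2.142, 0.168, 2.138]
ft_force: [-0.9, 0.6, -0.6]
width: 0.7
```

```bash
python3 - <<'E'
from h import *
o=readout.get_obs();print(o['ee_pos'],Ro.from_rotvec(o['orientation']).as_matrix()[:,1],o['qpos'])
yaw=np.arctan2(.155,-.988)
T=rack(471,-17.6,yaw);I=(np.eye(3),np.zeros(3));e=o['ee_pos']
overlay('side','p1',rpolys(T,-105)+[(I,[e-[0,0,182],e-[0,0,120],e-[0,0,182]],(255,255,0))],(270,110,450,290))
E
```

```text
[674.2919157  -41.64101973 326.01442118] [-1.55821034e-01 -9.87785293e-01 -1.41768534e-04] [-7.92965781e-02  5.83757302e-01  1.56162285e+00  2.66637988e-05
  9.94662594e-01  1.64794394e+00]
```

View pics/p1.png

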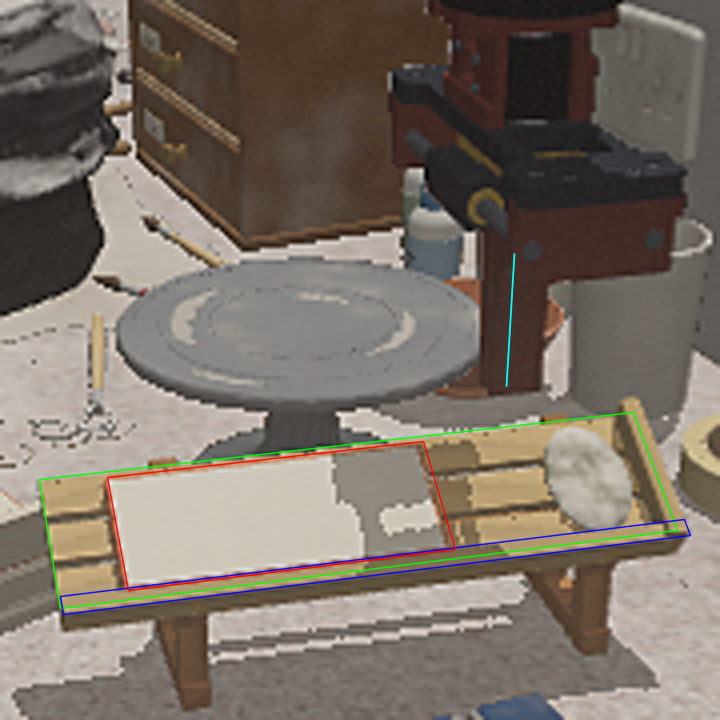

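Emit:
apply_moves([
  [[0, 0, -0.025, 0], [0, 0, -0.05, 0], [0, 0, -0.06, 0], [0, 0, -0.063, 0], [0, 0, -0.065, 0], [0, 0, -0.065, 0]],
])

```text
t: 4.5
ee_pos: [674.0, -41.5, 260.5]
orientation: [-2.141, 0.168, 2.139]
ft_force: [-0.7, 0.4, 0.3]
width: 0.4
```

```bash
python3 - <<'E'
from h import *
o=readout.get_obs();print(o['ee_pos'],o['ft_force'])
overlay('side','p2',[],(330,170,450,290),5)
E
```

```text
[674.01491795 -41.49345872 260.49070109] [-0.66850591  0.35404802  0.27596743]
```

View pics/p2.png

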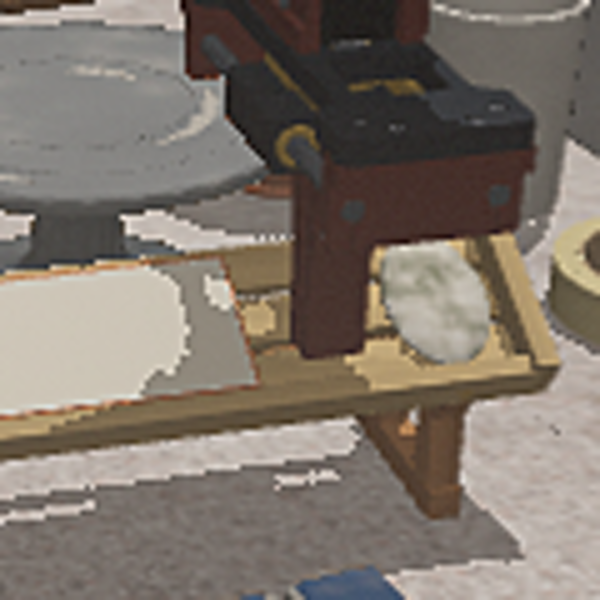

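Emit:
apply_moves([
  [[-0.005, 0.0008, 0, 0], [-0.01, 0.0016, 0, 0], [-0.015, 0.0023, 0, 0], [-0.02, 0.0031, 0, 0], [-0.025, 0.0039, 0, 0], [-0.03, 0.0047, 0, 0], [-0.035, 0.0055, 0, 0], [-0.04, 0.0063, 0, 0]],
])

```text
t: 5.55
ee_pos: [633.5, -35.1, 259.7]
orientation: [-2.14, 0.168, 2.14]
ft_force: [0.6, -0.8, -0.0]
width: 0.4
```

```bash
python3 - <<'E'
from h import *
o=readout.get_obs();print(o['ee_pos'],o['ft_force'])
yaw=np.arctan2(.155,-.988)
T=rack(471,-17.6,yaw)
overlay('side','p3',rpolys(T,-80),(270,170,450,290))
E
```

```text
[633.4588052  -35.1198874  259.73128264] [ 0.57165151 -0.82098384 -0.01570289]
```

View pics/p3.png

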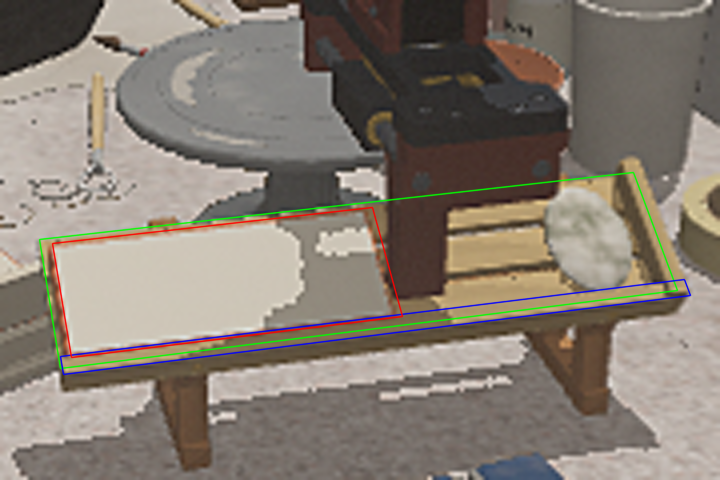

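Emit:
apply_moves([
  [[-0.005, 0.0008, 0, 0], [-0.01, 0.0016, 0, 0], [-0.015, 0.0023, 0, 0], [-0.02, 0.0031, 0, 0], [-0.025, 0.0039, 0, 0], [-0.03, 0.0047, 0, 0], [-0.035, 0.0055, 0, 0], [-0.04, 0.0063, 0, 0]],
])

```text
t: 6.6
ee_pos: [593.4, -28.8, 259.7]
orientation: [-2.14, 0.168, 2.14]
ft_force: [1.6, -0.3, 0.1]
width: 0.6
```

Emit:
apply_moves([
  [[-0.005, 0.0008, 0, 0], [-0.01, 0.0016, 0, 0], [-0.015, 0.0023, 0, 0], [-0.019, 0.003, 0, 0], [-0.021, 0.0033, 0, 0], [-0.021, 0.0033, 0, 0], [-0.021, 0.0033, 0, 0]],
])

```text
t: 7.48
ee_pos: [572.5, -25.5, 259.5]
orientation: [-2.139, 0.167, 2.141]
ft_force: [1.0, -0.7, 1.4]
width: 0.4
```

```bash
python3 - <<'E'
from h import *
o=readout.get_obs();print(o['t'],o['ee_pos'],o['ft_force'])
yaw=np.arctan2(.155,-.988)
T=rack(471,-17.6,yaw)
overlay('side','p4',rpolys(T,-20),(250,170,430,290))
overlay('top','p5',rpolys(T,-20),(280,180,360,320))
E
```

```text
7.475 [572.54844741 -25.46519937 259.50470832] [ 1.01585893 -0.71125543  1.44757512]
```

View pics/p4.png

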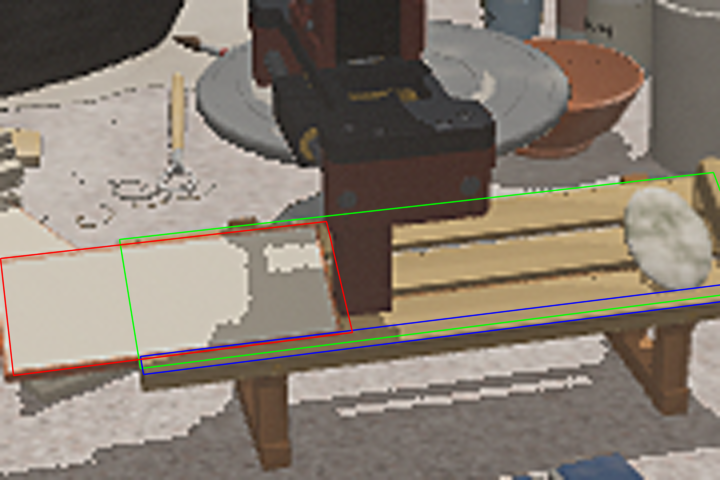

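View pics/p5.png

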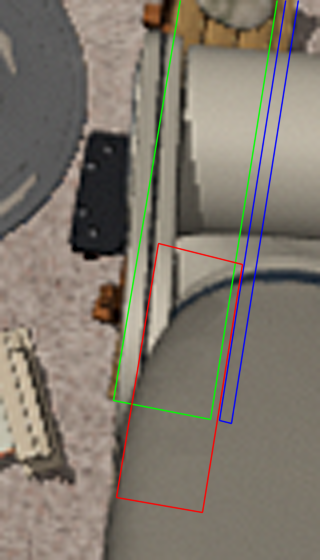

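Emit:
apply_moves([
  [[0.006, -0.001, 0, 0], [0.008, -0.001, 0.04, 0], [0.008, -0.001, 0.08, 0], [-0.03, 0.008, 0.09, 0], [-0.08, 0.022, 0.09, 0], [-0.115, 0.033, 0.09, 0], [-0.1215, 0.035, 0.09, 0], [-0.1215, 0.035, 0.09, 0]],
])

```text
t: 8.57
ee_pos: [452.1, 9.4, 350.1]
orientation: [-2.142, 0.167, 2.139]
ft_force: [0.2, 0.4, 0.9]
width: 0.5
```

Emit:
apply_moves([
  [[0, 0, -0.01, 0], [0, 0, -0.03, 0], [0, 0, -0.045, 0], [0, 0, -0.045, 0], [0, 0, -0.045, 0], [0, 0, -0.045, 0]],
], gripper=0.0878)

```text
t: 9.32
ee_pos: [451.6, 9.4, 305.2]
orientation: [-2.141, 0.167, 2.139]
ft_force: [-0.5, 0.7, -0.1]
width: 56.8
```

```bash
python3 - <<'E'
from h import *
o=readout.get_obs();print(o['t'],o['ee_pos'],o['ft_force'],o['width'],o['qpos'])
yaw=np.arctan2(.155,-.988)
T=rack(471,-17.6,yaw)
overlay('side','p6',rpolys(T,-20),(220,150,420,290))
E
```

```text
9.325 [451.57461037   9.44800909 305.17413372] [-0.45128919  0.71994478 -0.08630762] 56.7980893204725 [-5.42532532e-03  3.32666871e-01  2.07439533e+00 -2.57807440e-05
  7.33390178e-01  1.72156908e+00]
```

View pics/p6.png

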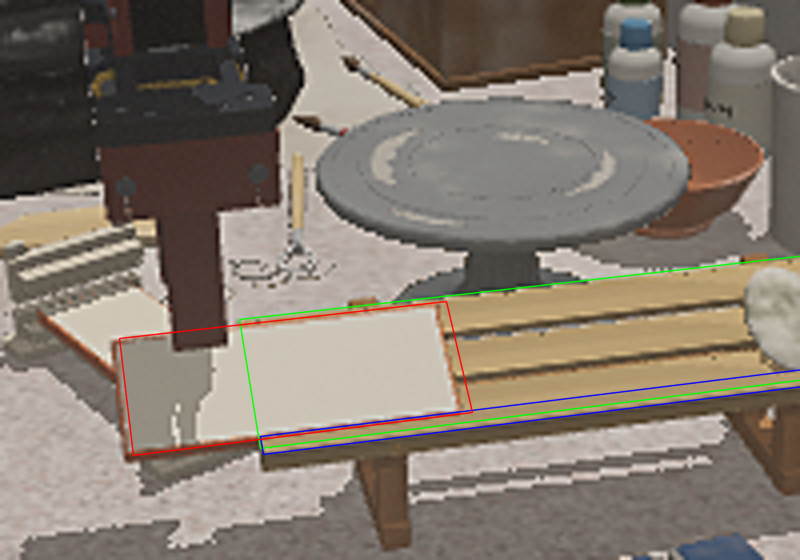

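Emit:
apply_moves([
  [[0, 0, 0, 0], [0, 0, 0, 0], [0, 0, -0.01, 0], [0, 0, -0.03, 0], [0, 0, -0.05, 0], [0, 0, -0.058, 0], [0, 0, -0.058, 0]],
])

```text
t: 10.25
ee_pos: [451.0, 9.5, 246.1]
orientation: [-2.139, 0.168, 2.142]
ft_force: [-0.4, -0.3, 0.3]
width: 87.5
```

```bash
python3 - <<'E'
from h import *
o=readout.get_obs();print(o['t'],o['ee_pos'],o['ft_force'],o['width'])
overlay('side','p7',[],(220,150,420,290))
E
```

```text
10.25 [451.04376374   9.47182409 246.06502705] [-0.3588009  -0.29444205  0.34797933] 87.53244573035884
```

View pics/p7.png

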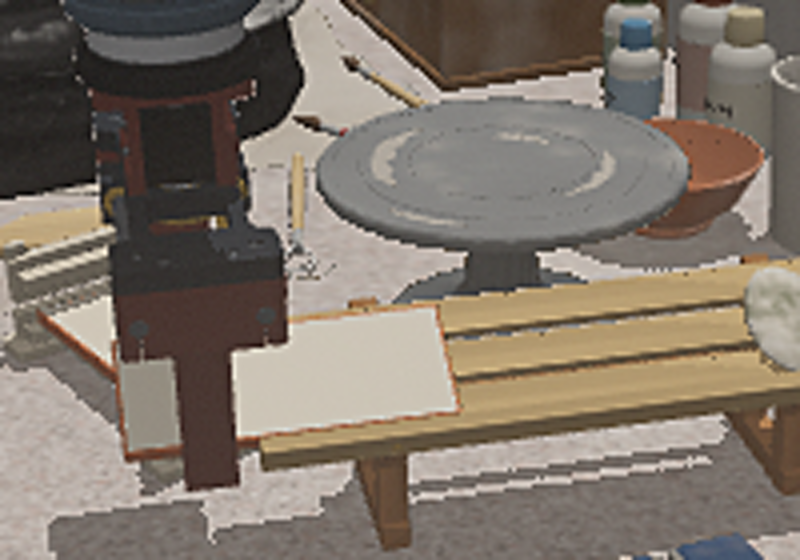

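Emit:
apply_moves([
  [[0, 0, 0, 0], [0, 0, 0, 0], [0, 0, 0, 0], [0, 0, 0, 0], [0, 0, 0, 0], [0, 0, 0, 0], [0, 0, 0, 0]],
], gripper=0.05)

```text
t: 11.18
ee_pos: [451.0, 10.4, 247.1]
orientation: [-2.139, 0.166, 2.14]
ft_force: [-3.2, 11.0, 7.1]
width: 53.9
```

```bash
python3 - <<'E'
from h import *
o=readout.get_obs();print(o['t'],o['ee_pos'],o['ft_force'],o['moment'],o['width'])
overlay('side','p8',[],(220,150,420,290))
E
```

```text
11.175 [450.99408723  10.37074441 247.08397612] [-3.22034554 10.97927104  7.05003587] [1.68906682 0.33153533 0.19532336] 53.90379664267252
```

View pics/p8.png

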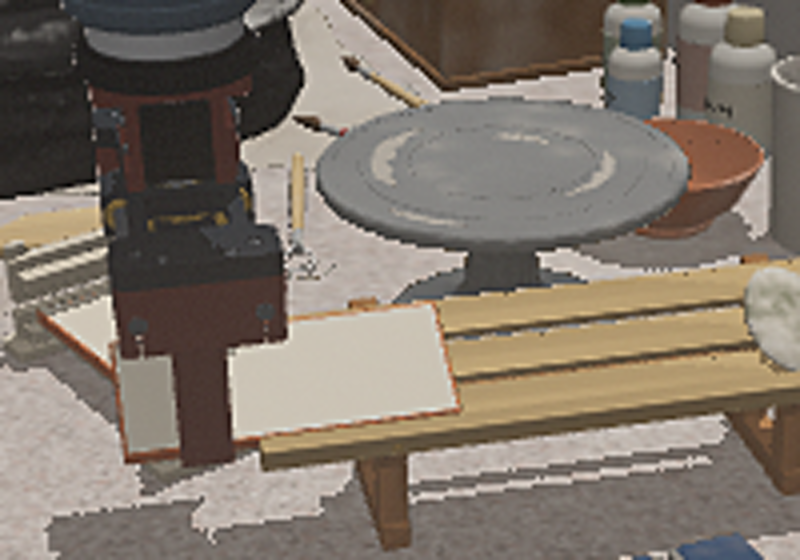

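Emit:
apply_moves([
  [[0, 0, 0.002, 0], [0, 0.001, 0.005, 0], [0, 0.001, 0.01, 0], [0, 0.001, 0.015, 0], [0, 0.001, 0.02, 0], [0, 0.001, 0.02, 0]],
])

```text
t: 11.98
ee_pos: [451.4, 10.4, 267.1]
orientation: [-2.141, 0.168, 2.139]
ft_force: [0.4, -0.5, -1.6]
width: 53.8
```

```bash
python3 - <<'E'
from h import *
o=readout.get_obs();print(o['t'],o['ee_pos'],o['ft_force'],o['moment'],o['width'])
overlay('side','p9',[],(220,150,420,290))
E
```

```text
11.975 [451.3776813   10.40173661 267.13651733] [ 0.44152579 -0.51939214 -1.60539022] [ 0.05532009  0.11730752 -0.02172829] 53.79310455705744
```

View pics/p9.png

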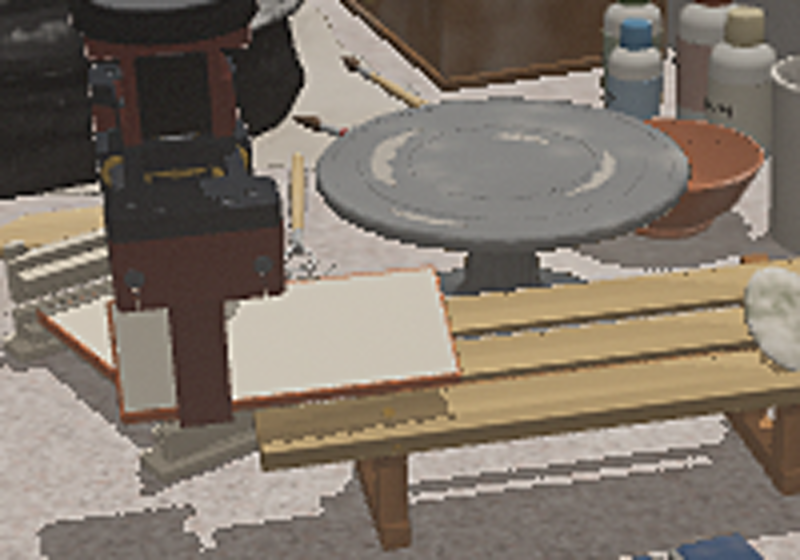

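Emit:
apply_moves([
  [[0, 0, 0.015, 0], [0, 0, 0.035, 0], [0, 0, 0.055, 0], [0, 0, 0.075, 0], [0, 0, 0.095, 0], [0, 0, 0.105, 0], [0, 0, 0.11, 0], [0, 0, 0.11, 0]],
])

```text
t: 13.02
ee_pos: [451.1, 10.5, 376.7]
orientation: [-2.14, 0.167, 2.14]
ft_force: [0.2, 0.2, -0.7]
width: 53.3
```

```bash
python3 - <<'E'
from h import *
o=readout.get_obs();print(o['t'],o['ee_pos'],o['ft_force'],o['moment'],o['width'],o['qpos'])
overlay('side','p10',[],(180,70,380,220))
E
```

```text
13.025 [451.12823136  10.45273542 376.6805267 ] [ 0.24156002  0.16533392 -0.68406611] [ 0.03263186  0.0735369  -0.02489665] 53.265407673582416 [-3.21123627e-03  2.07710356e-01  2.02471828e+00  1.34884215e-05
  9.09126066e-01  1.72380075e+00]
```

View pics/p10.png

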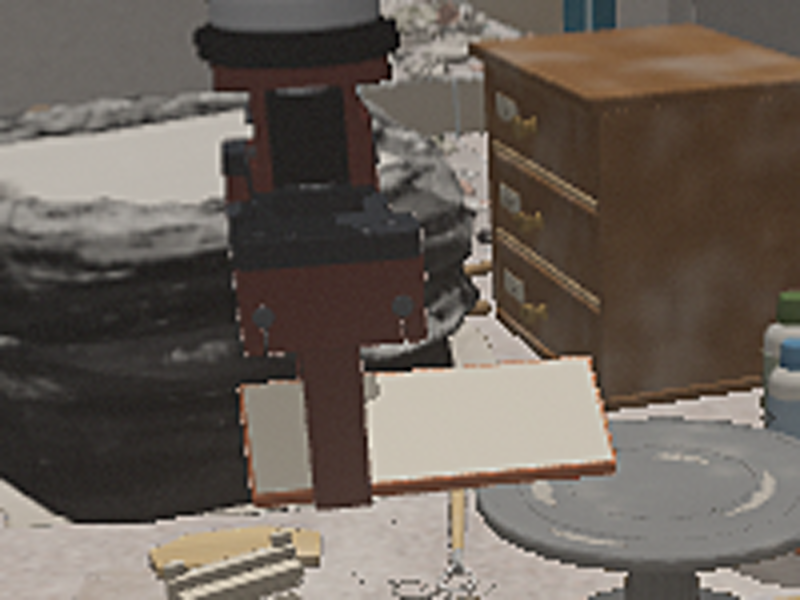

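Emit:
apply_moves([
  [[0.001, 0.008, 0, 0.12], [0.003, 0.018, 0, 0.28], [0.005, 0.03, 0, 0.44], [0.007, 0.045, 0, 0.6], [0.01, 0.058, 0, 0.76], [0.012, 0.07, 0, 0.92], [0.014, 0.08, 0, 1.08], [0.016, 0.09, 0, 1.24]],
], gripper=0.045)

```text
t: 14.08
ee_pos: [467.1, 100.8, 375.8]
orientation: [1.553, 0.942, -1.556]
ft_force: [-0.2, -0.4, -1.5]
width: 53.7
```

Emit:
apply_moves([
  [[0.001, 0.008, -0.01, 0.16], [0.002, 0.016, -0.025, 0.32], [0.004, 0.024, -0.045, 0.48], [0.0055, 0.03, -0.07, 0.64], [0.0055, 0.031, -0.09, 0.768], [0.0055, 0.031, -0.097, 0.768], [0.0055, 0.031, -0.097, 0.768]],
])

```text
t: 14.95
ee_pos: [472.6, 131.4, 279.2]
orientation: [1.001, 1.329, -1.003]
ft_force: [-0.3, 0.1, -0.6]
width: 53.4
```

```bash
python3 - <<'E'
from h import *
o=readout.get_obs();print(o['t'],o['ee_pos'],o['ft_force'],o['moment'],o['width'],Ro.from_rotvec(o['orientation']).as_matrix()[:,1])
overlay('side','p11',[],(170,110,350,290))
overlay('top','p12',[],(190,220,320,340),5)
E
```

```text
14.95 [472.61718211 131.37423627 279.16392272] [-0.30741265  0.05092267 -0.56922142] [-0.03568477 -0.15381145  0.01557949] 53.37154443761198 [ 0.96146779  0.27491387 -0.00143162]
```

View pics/p11.png

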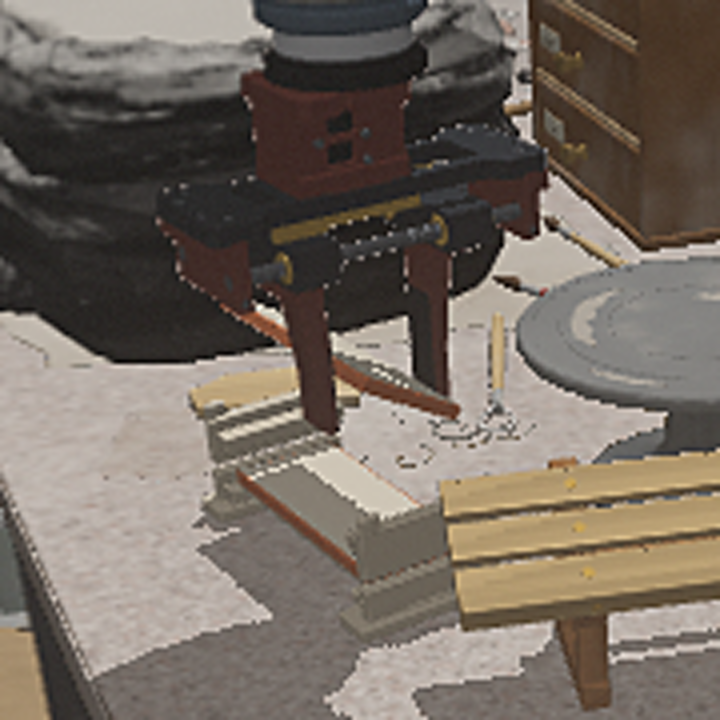

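View pics/p12.png

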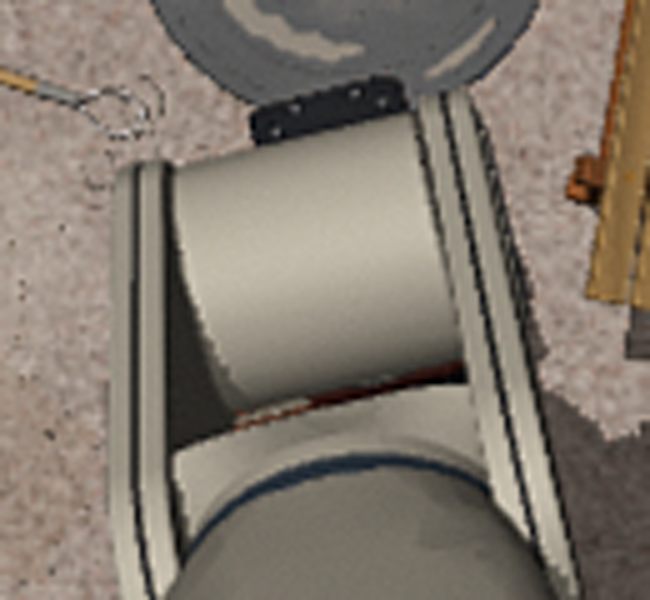

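```bash
cat >> h.py <<'E'
def tilepose(c,yaw,roll,pitch=0):
    yv=np.array([np.cos(yaw),np.sin(yaw),0]); h=np.array([np.sin(yaw),-np.cos(yaw),0])
    B=np.stack([h,yv,[0,0,1.]],1); M=B@Ro.from_euler('YX',[-roll,pitch]).as_matrix()
    return M,np.array(c,float)
def tbox(T):
    return [(T,rect(-30,30,-75,75,4),(0,255,0)),(T,rect(-30,30,-75,75,-4),(255,0,0))]
E
python3 - <<'E'
from h import *
o=readout.get_obs();e=o['ee_pos'];yaw=np.radians(286.2)
yv=np.array([np.cos(yaw),np.sin(yaw),0])
T=tilepose(e-[0,0,164.5]-41.5*yv,yaw,np.radians(31.5))
print(T)
overlay('side','p13',tbox(T),(200,160,320,260),6)
E
```

```text
(array([[-0.81878497,  0.27899111,  0.50175207],
       [-0.23787902, -0.96029369,  0.14577245],
       [ 0.52249856,  0.        ,  0.85264016]]), array([461.40711713, 171.28773688, 115.60596737]))
```

View pics/p13.png

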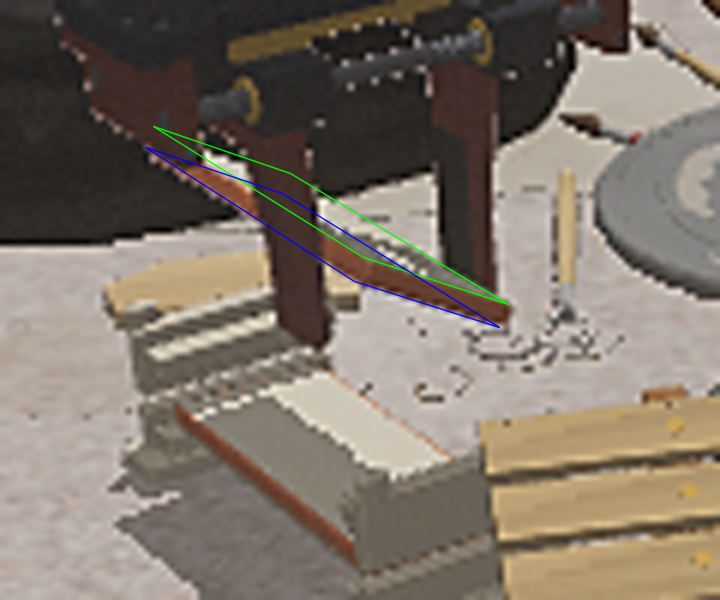

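Emit:
apply_moves([
  [[0, 0, -0.012, 0], [0, 0, -0.025, 0], [0, 0, -0.033, 0], [0, 0, -0.036, 0], [0, 0, -0.036, 0]],
])

```text
t: 15.72
ee_pos: [472.7, 131.4, 243.4]
orientation: [0.999, 1.329, -1.0]
ft_force: [-0.1, 0.9, -1.6]
width: 53.7
```

```bash
python3 - <<'E'
from h import *
o=readout.get_obs();e=o['ee_pos'];yaw=np.radians(286.2);print(o['t'],e,o['ft_force'],o['width'])
yv=np.array([np.cos(yaw),np.sin(yaw),0])
T=tilepose(e-[0,0,164.5]-41.5*yv,yaw,np.radians(31.5))
S=setter(461,171,1.853)
overlay('side','p14',tbox(T)+spolys(S)[:1],(200,180,300,280),7)
overlay('side','p15',[],(200,180,300,280),7)
E
```

```text
15.725 [472.71495526 131.43965681 243.3716352 ] [-0.09460473  0.91901369 -1.58912026] 53.72294572793775
```

View pics/p14.png

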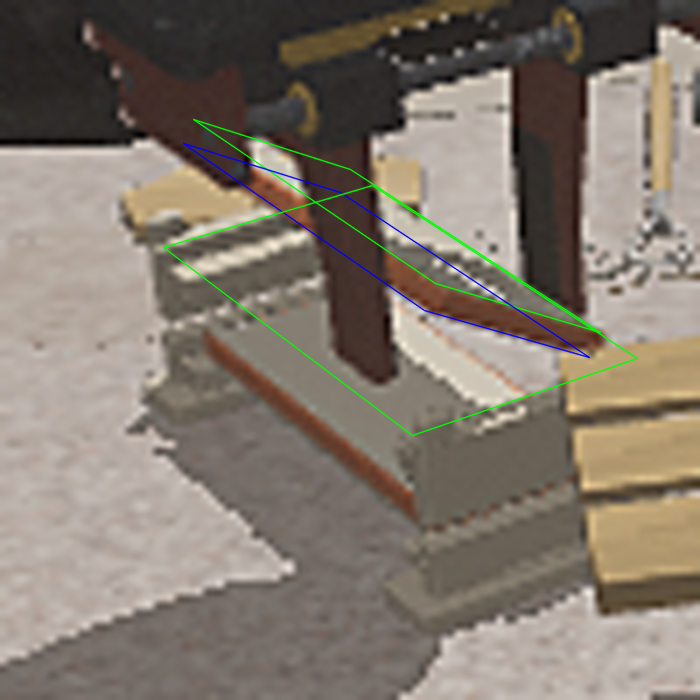

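View pics/p15.png

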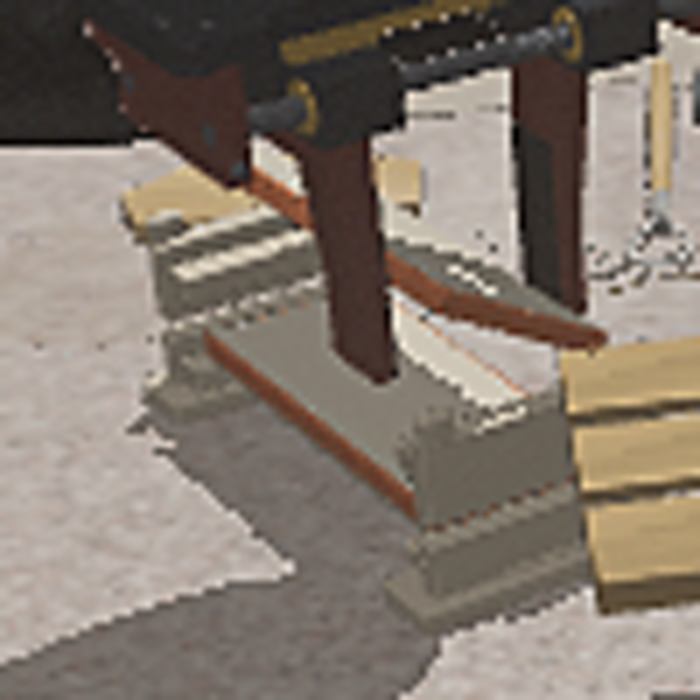

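Emit:
apply_moves([
  [[0, 0, -0.002, 0], [0, 0, -0.004, 0], [0, 0, -0.006, 0], [0, 0, -0.008, 0], [0, 0, -0.0085, 0], [0, 0, -0.0085, 0]],
])

```text
t: 16.58
ee_pos: [472.7, 131.7, 235.2]
orientation: [1.0, 1.329, -0.999]
ft_force: [-3.0, 4.5, 0.2]
width: 53.8
```

Emit:
apply_moves([
  [[0, 0, -0.001, 0], [0, 0, -0.002, 0], [0, 0, -0.002, 0]],
])

```text
t: 16.95
ee_pos: [472.7, 131.7, 233.3]
orientation: [1.0, 1.329, -0.999]
ft_force: [-1.5, 5.7, 0.8]
width: 53.9
```

```bash
python3 - <<'E'
from h import *
o=readout.get_obs();e=o['ee_pos'];print(e,o['ft_force'],o['moment'],o['width'])
overlay('side','p16',[],(210,190,300,280),8)
E
```

```text
[472.71923434 131.69585577 233.29701497] [-1.48470518  5.7022313   0.81196739] [0.87288062 0.18651372 0.12474823] 53.9267356399298
```

View pics/p16.png

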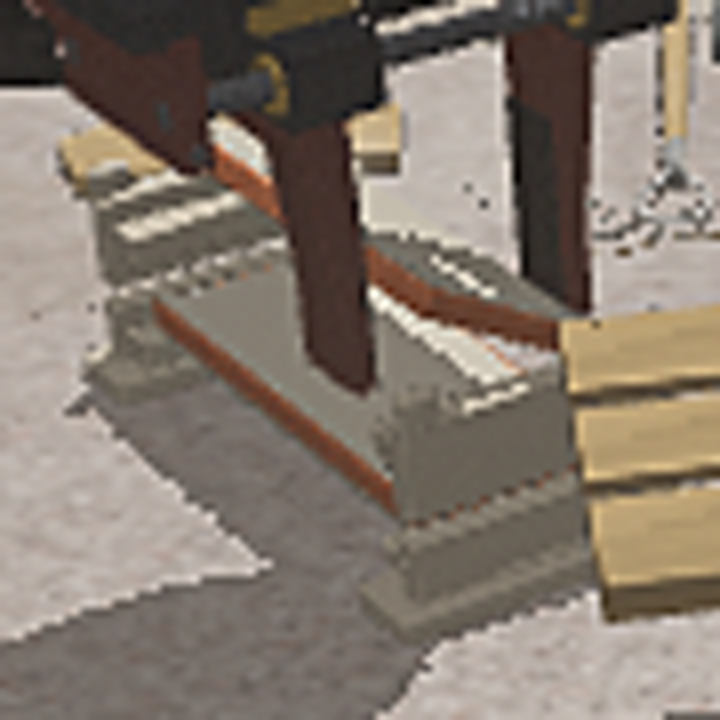

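Emit:
apply_moves([
  [[-0.0004, 0.0015, 0, 0], [-0.0007, 0.0025, 0, 0], [-0.0007, 0.0025, 0, 0]],
])

```text
t: 17.38
ee_pos: [472.1, 133.9, 233.2]
orientation: [1.0, 1.329, -1.0]
ft_force: [-0.4, -1.8, -0.9]
width: 53.8
```

```bash
python3 - <<'E'
from h import *
o=readout.get_obs();e=o['ee_pos'];print(e,o['ft_force'],o['moment'],o['width'])
E
```

```text
[472.10752834 133.86346488 233.17008365] [-0.35316168 -1.75809827 -0.93139742] [-0.13775271 -0.21489895 -0.04121854] 53.83748437307121
```

Emit:
apply_moves([
  [[0, 0, -0.001, 0], [0, 0, -0.002, 0], [0, 0, -0.003, 0], [0, 0, -0.003, 0]],
])

```text
t: 17.88
ee_pos: [472.1, 133.8, 231.9]
orientation: [1.0, 1.329, -0.999]
ft_force: [-5.9, -3.2, 25.7]
width: 54.0
```

```bash
python3 - <<'E'
from h import *
o=readout.get_obs();e=o['ee_pos'];print(o['t'],e,o['ft_force'],o['moment'],o['width'])
yaw=np.radians(286.2)
yv=np.array([np.cos(yaw),np.sin(yaw),0])
T=tilepose(e-[0,0,164.5]-41.5*yv,yaw,np.radians(31.5))
overlay('side','p17',[],(210,190,300,280),8)
overlay('side','p18',tbox(T),(210,190,300,280),8)
E
```

```text
17.875 [472.09146079 133.81678393 231.92947027] [-5.86552324 -3.15401248 25.7295369 ] [-0.44206189  0.53580582  0.03367827] 53.96955038358806
```

View pics/p17.png

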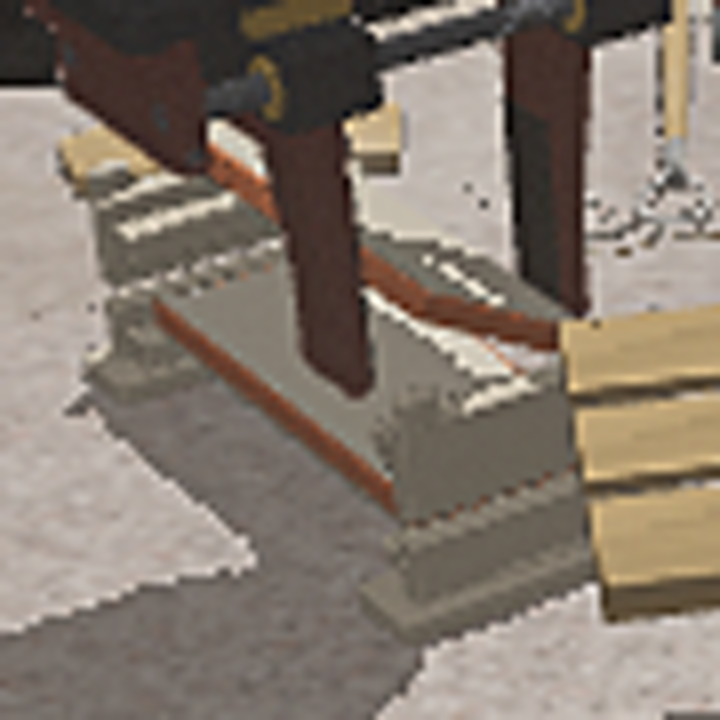

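View pics/p18.png

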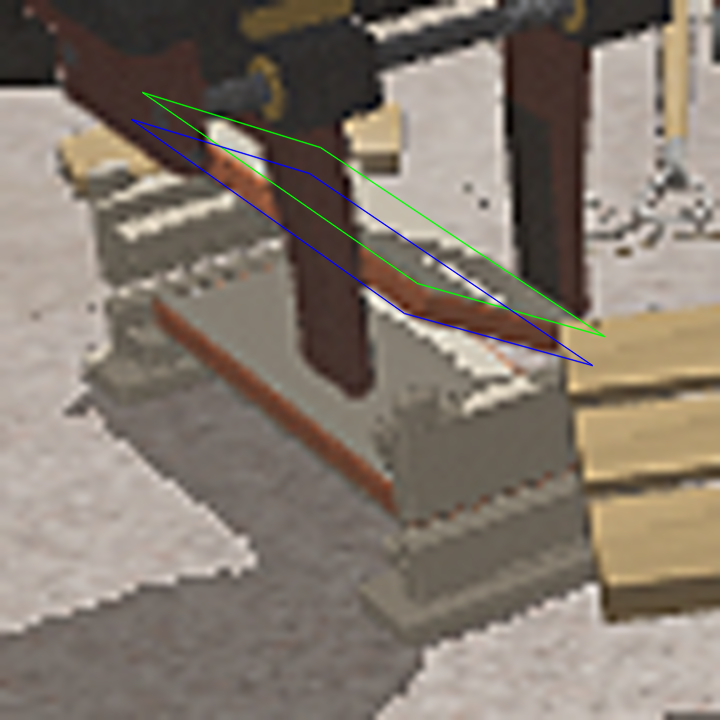

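Emit:
apply_moves([
  [[0, 0, 0.0012, 0], [0, 0, 0.0012, 0]],
])

```text
t: 18.23
ee_pos: [472.1, 133.8, 232.4]
orientation: [1.0, 1.328, -0.999]
ft_force: [-4.2, -2.1, 14.8]
width: 54.0
```

Emit:
apply_moves([
  [[0, 0, 0, 0], [0, 0, 0, 0], [0, 0, 0, 0]],
], gripper=0.056)

```text
t: 18.6
ee_pos: [471.8, 133.8, 231.2]
orientation: [0.999, 1.33, -1.0]
ft_force: [-2.2, -2.1, 1.5]
width: 56.1
```

```bash
python3 - <<'E'
from h import *
o=readout.get_obs();e=o['ee_pos'];print(o['t'],e,o['ft_force'],o['moment'],o['width'])
overlay('side','p19',[],(210,190,300,280),8)
E
```

```text
18.6 [471.7811509  133.84728978 231.2004733 ] [-2.15948655 -2.09055196  1.46404037] [-0.26714193  0.12980454  0.04817616] 56.10786427562737
```

View pics/p19.png

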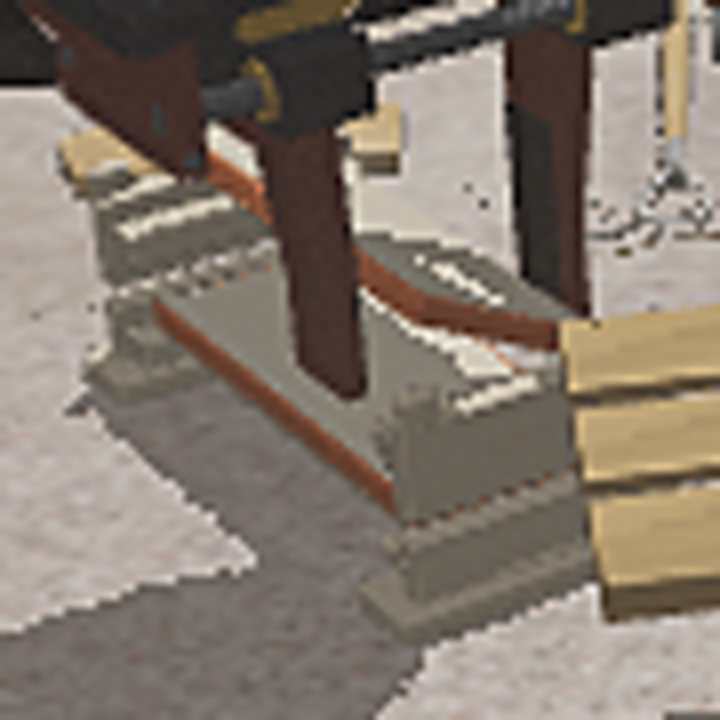

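Emit:
apply_moves([
  [[0, 0, 0, 0], [0, 0, 0, 0], [0, 0, 0, 0]],
], gripper=0.058)

```text
t: 19.02
ee_pos: [472.1, 134.0, 231.3]
orientation: [1.0, 1.329, -1.0]
ft_force: [-0.8, -0.8, -0.7]
width: 58.0
```

Emit:
apply_moves([
  [[0, 0, 0, 0], [0, 0, 0, 0], [0, 0, 0, 0]],
], gripper=0.06)

```text
t: 19.4
ee_pos: [472.0, 134.0, 231.4]
orientation: [1.0, 1.329, -1.0]
ft_force: [-0.8, 0.2, -0.6]
width: 59.7
```

```bash
python3 - <<'E'
from h import *
o=readout.get_obs();e=o['ee_pos'];print(o['t'],e,o['ft_force'],o['moment'],o['width'])
overlay('side','p20',[],(210,190,300,280),8)
E
```

```text
19.4 [472.0281106  133.97479241 231.4043494 ] [-0.81468061  0.22426494 -0.56124872] [-0.07059286 -0.01680985 -0.00989933] 59.74458303509872
```

View pics/p20.png

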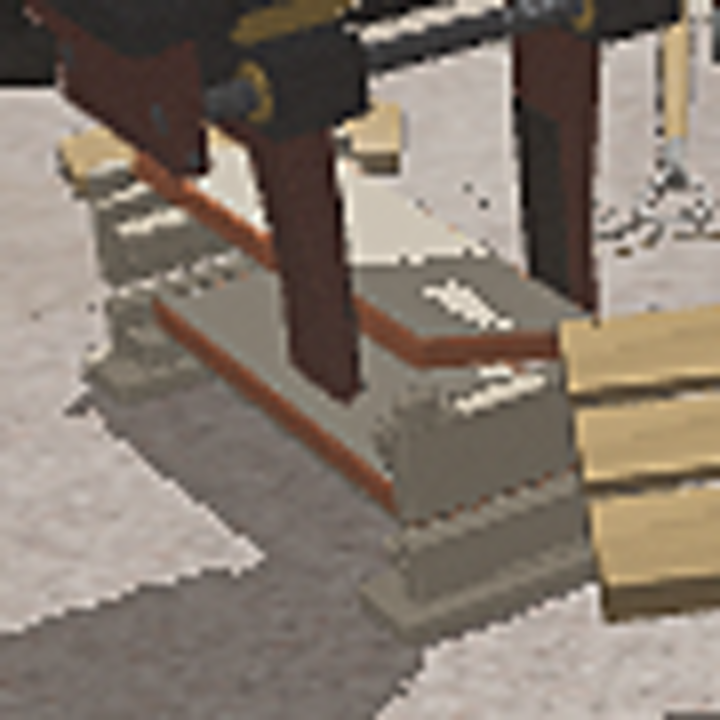

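Emit:
apply_moves([
  [[0, 0, 0, 0], [0, 0, 0, 0], [0, 0, 0, 0]],
], gripper=0.0615)

```text
t: 19.82
ee_pos: [472.1, 134.0, 231.4]
orientation: [1.0, 1.329, -1.0]
ft_force: [0.1, 0.8, -0.5]
width: 61.4
```

Emit:
apply_moves([
  [[0, 0, 0, 0], [0, 0, 0, 0], [0, 0, 0, 0]],
], gripper=0.064)

```text
t: 20.2
ee_pos: [472.0, 134.0, 231.4]
orientation: [1.0, 1.329, -1.0]
ft_force: [-0.2, 0.1, -0.0]
width: 64.1
```

```bash
python3 - <<'E'
from h import *
o=readout.get_obs();e=o['ee_pos'];print(o['t'],e,o['ft_force'],o['moment'],o['width'])
overlay('side','p21',[],(210,190,300,280),8)
E
```

```text
20.2 [472.01898248 133.96189501 231.36654872] [-0.24745057  0.10717665 -0.02263017] [-0.0138013  -0.08399872 -0.00599851] 64.12555189741485
```

View pics/p21.png

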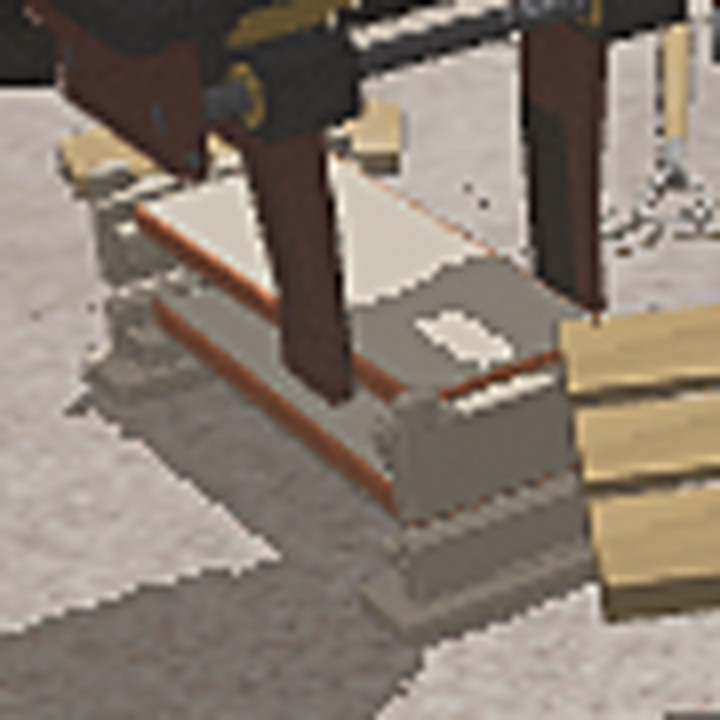

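Emit:
apply_moves([
  [[0, 0, 0, 0], [0, 0, 0, 0], [0, 0, 0.02, 0], [0, 0, 0.06, 0], [0, 0, 0.1, 0], [0, 0, 0.15, 0], [0, -0.02, 0.19, 0], [0, -0.04, 0.2, 0]],
], gripper=0.08)

```text
t: 21.25
ee_pos: [472.4, 93.7, 434.3]
orientation: [1.002, 1.326, -0.996]
ft_force: [0.4, -0.0, -0.5]
width: 80.0
```

Emit:
apply_moves([
  [[0, -0.05, 0, 0], [0, -0.1, 0, 0], [0, -0.15, 0, 0], [0, -0.2, 0, 0], [0, -0.25, 0, 0], [0, -0.3, 0, 0], [0, -0.35, 0, 0], [0, -0.35, 0, 0]],
])

```text
t: 22.25
ee_pos: [471.8, -258.7, 431.2]
orientation: [1.002, 1.327, -1.003]
ft_force: [-0.6, -0.1, -0.1]
width: 80.2
```

```bash
python3 - <<'E'
from h import *
o=readout.get_obs();e=o['ee_pos'];print(o['t'],e,o['ft_force'],o['width'])
for c in('top','side'):
    print(c,[(np.round(d['position'],1),round(d['conf'],2)) for d in models.place_of(c,'tile_centre')])
S=setter(461,171,1.853)
T=tilepose([461,171,54],np.radians(286.2),0)
overlay('top','q1',[],(205,250,305,325),7)
overlay('side','q2',[],(210,190,300,280),8)
overlay('top','q3',tbox(T)[:1],(205,250,305,325),7)
overlay('side','q4',tbox(T)[:1],(210,190,300,280),8)
save('side','full')
E
```

```text
22.25 [ 471.7683144  -258.68864101  431.23380423] [-0.58480585 -0.07345851 -0.06335957] 80.15332807725403
top []
side [(array([456.2, 171.7,  50. ]), 0.7)]
```

View pics/q1.png

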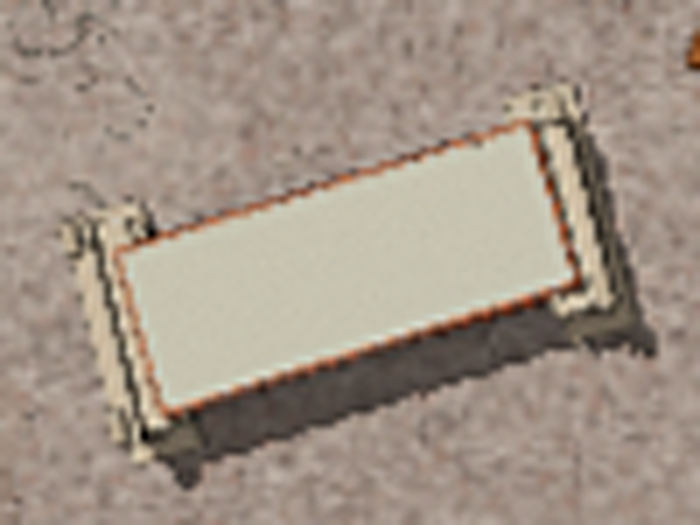

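View pics/q2.png

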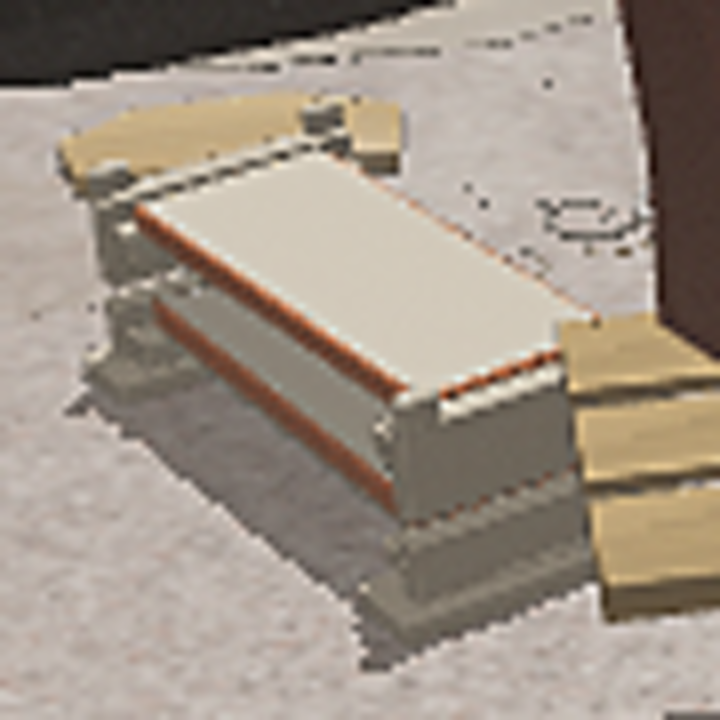

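View pics/q3.png

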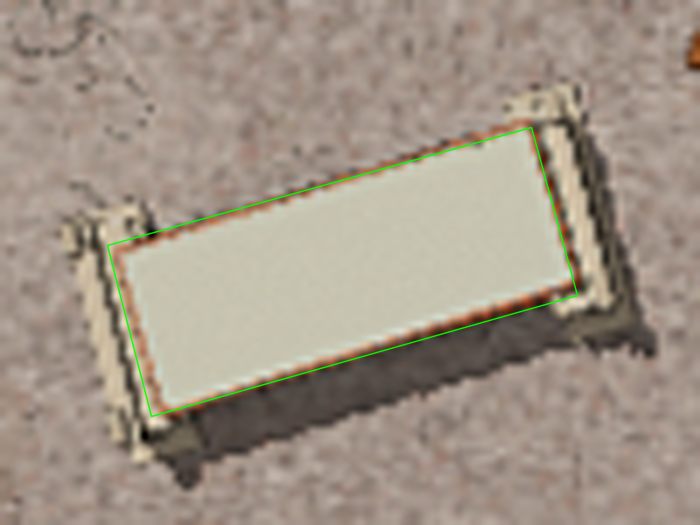

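View pics/q4.png

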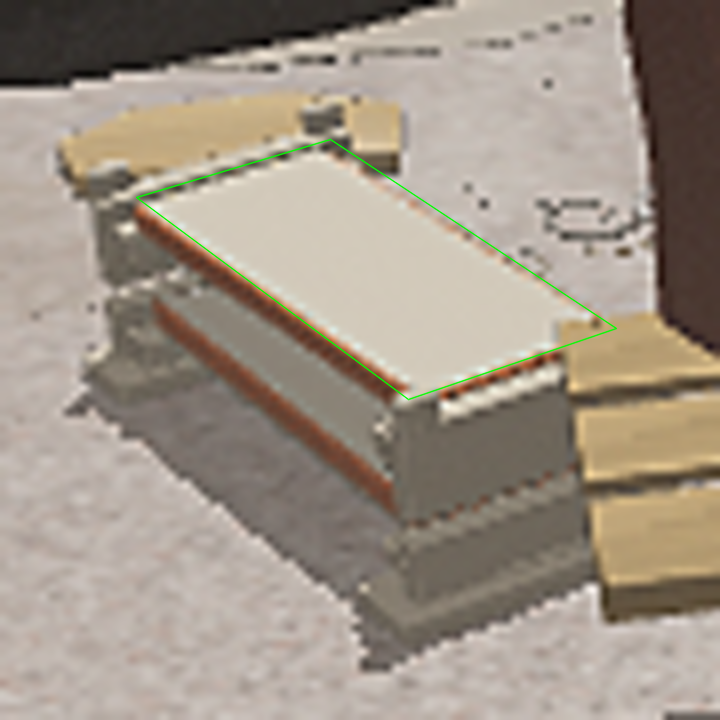

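```bash
python3 - <<'E'
from h import *
from scipy.optimize import least_squares
ims={c:viewer.get_image(c) for c in('top','side')}
# tile local: y toward 286deg(near/right), x toward -x world side (high side earlier)
tp=[((116,249),(-30,-75,4)),((532,122),(-30,75,4)),((578,285),(30,75,4)),((168,414),(30,-75,4))]
sd=[((136,206),(30,-75,4)),((330,152),(-30,-75,4)),((600,320),(-30,75,4)),((405,398),(30,75,4))]
A=np.array([p for p,_ in tp])/7+[205,250]-.5;B=np.array([p for p,_ in sd])/8+[210,190]-.5
def res(v):
    M,t=tilepose(v[:3],v[3],v[4],v[5]); f=lambda L:(M@np.array([q for _,q in L],float).T).T+t
    return np.r_[(proj(ims['top'],f(tp))-A).ravel(),(proj(ims['side'],f(sd))-B).ravel()]
s=least_squares(res,[461,171,54,np.radians(286.2),0,0],x_scale=[1,1,1,.01,.01,.01])
print(np.round(s.x,3),np.degrees(s.x[3]),np.round(res(s.x).reshape(-1,2),2))
d=s.x[:2]-[461,171];print('setter xy',d@[.96,.279],d@[-.279,.96])
for l in('stamp','brooch'):print(l,[(np.round(q['position'],1),round(q['conf'],2)) for q in models.place_of('side',l)])
E
```

```text
[ 4.60599e+02  1.69242e+02  5.39660e+01  5.00200e+00 -1.10000e-02
  3.40000e-02] 286.57842429714503 [[-0.31 -0.01]
 [ 0.37  0.75]
 [ 0.52  1.48]
 [-1.37  0.65]
 [ 0.01  0.61]
 [-0.12 -0.25]
 [ 2.06  0.02]
 [ 0.55 -0.42]]
setter xy -0.8751922570730039 -1.5762714038541996
stamp [(array([ 396.9, -190.1,   -1.9]), 0.83)]
brooch [(array([728.6, -21.5,  76.9]), 0.55)]
```

View pics/full.png

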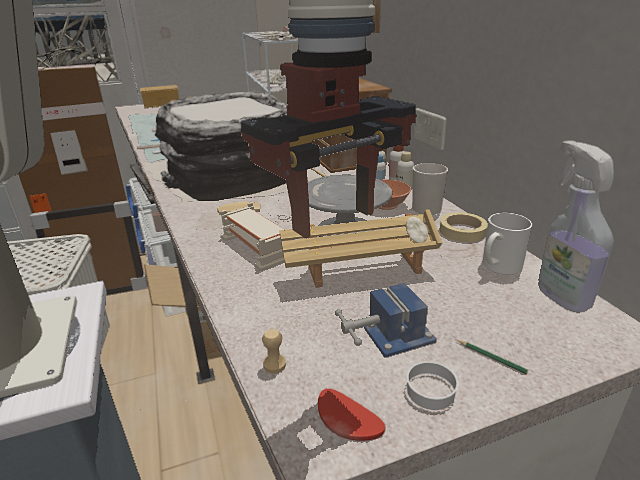

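```bash
python3 - <<'E'
from h import *
S=setter(460.6,169.2,1.855)
A=tilepose([460.6,169.6,54],np.radians(286.4),0)
B=tilepose([460.6,169.6,57.5],np.radians(286.4),0,.047)
overlay('side','v1',[],(220,200,295,255),10)
overlay('side','v2',tbox(A),(220,200,295,255),10)
overlay('side','v3',tbox(B),(220,200,295,255),10)
E
```

```text
(no output)
```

View pics/v1.png

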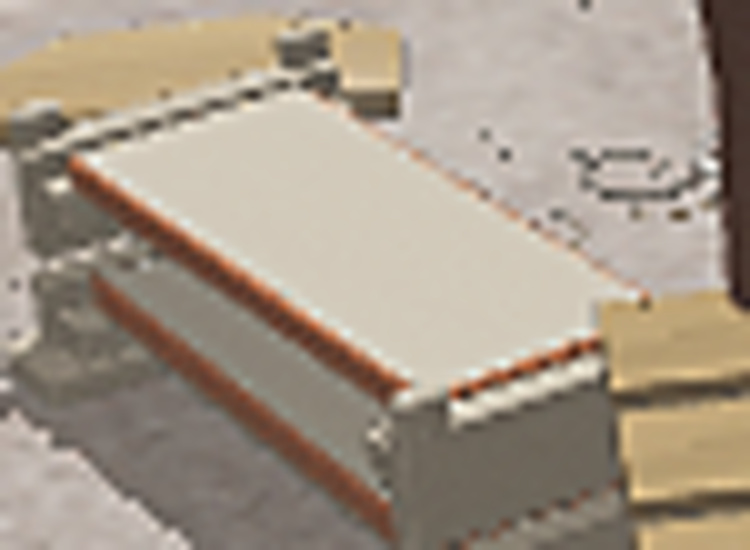

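View pics/v2.png

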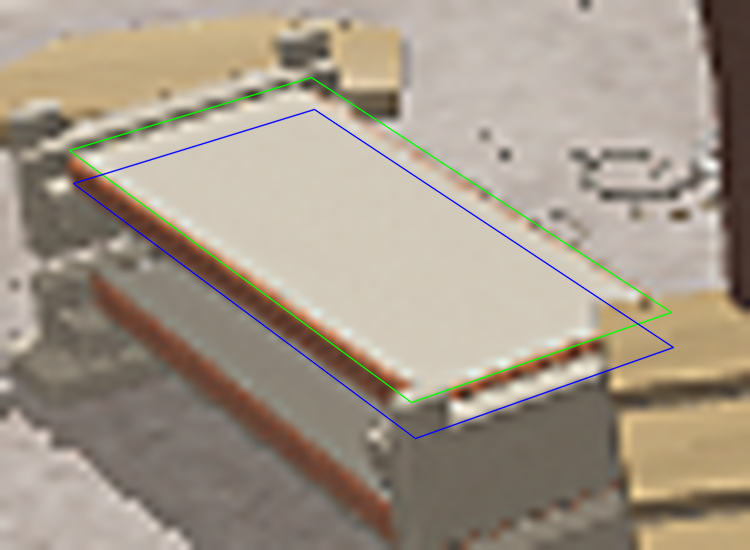

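View pics/v3.png

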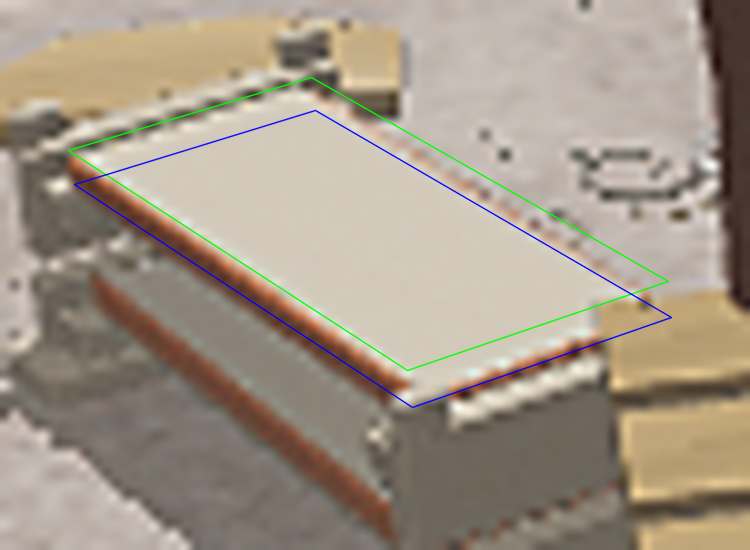

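```bash
python3 - <<'E'
from h import *
a=cv2.imread('pics/top0.png'); save('top','topf'); b=cv2.imread('pics/topf.png')
c=lambda im,x0,y0,x1,y1,s:cv2.resize(im[y0:y1,x0:x1],None,fx=s,fy=s,interpolation=cv2.INTER_NEAREST)
r=lambda im:np.hstack([c(im,275,258,300,304,8),c(im,212,278,240,324,8)])
cv2.imwrite('pics/cmp.png',np.hstack([c(a,272,258,300,300,12),np.zeros((504,10,3),np.uint8),c(b,272,258,300,300,12)]))
a=cv2.imread('pics/side0.png');b=cv2.imread('pics/full.png')
cv2.imwrite('pics/cmp2.png',np.hstack([c(a,250,228,290,262,10),c(b,250,228,290,262,10)]))
cv2.imwrite('pics/cmp3.png',np.hstack([c(a,218,200,258,232,10),c(b,218,200,258,232,10)]))
E
```

```text
(no output)
```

View pics/cmp.png

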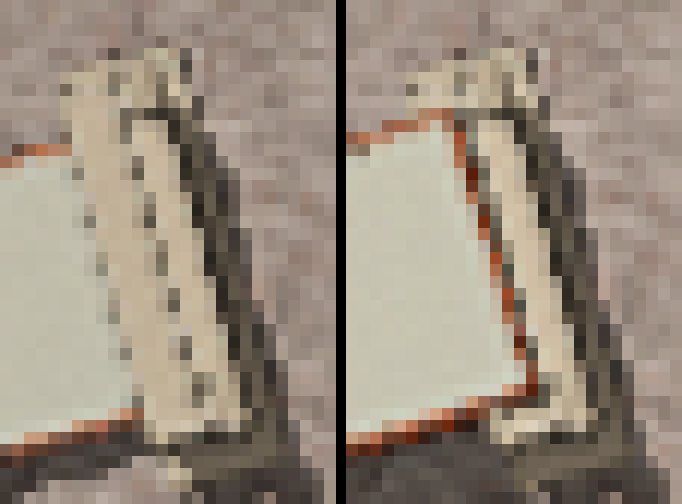

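View pics/cmp2.png

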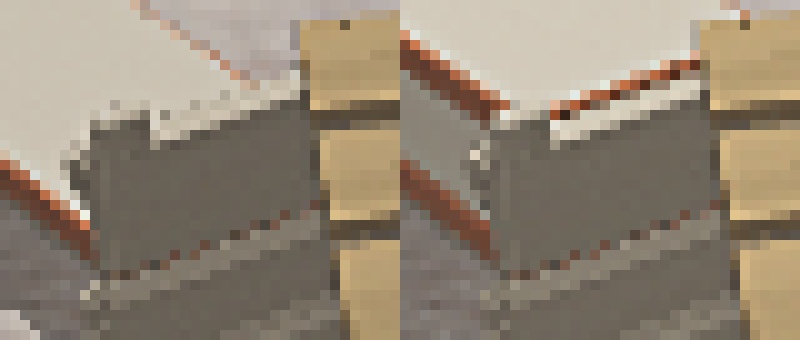

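View pics/cmp3.png

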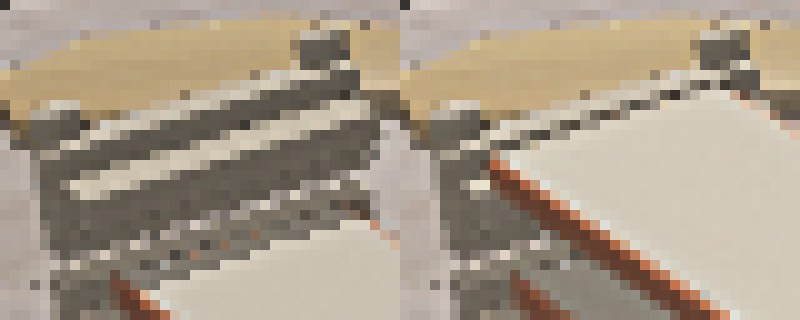

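```bash
python3 - <<'E'
from h import *
print(workorder.close_job())
E
```

```text
the job is handed in; nothing more can be done
None
```

The tile is in the setter's top storey, pale face up and between the two end walls. The job was handed in about 23 s into the 48 s allowed, and no verdict was reported.

**What I did:**
- I pushed the tile along the ledge with closed fingers until its centre was about 18 mm inside the open end. That left roughly 57 mm sticking out.
- I gripped it across its width and lifted it clear.
- I turned it about 115° and set its lower edge on the ledges.
- I opened the jaws in small steps so it tipped flat, then backed the arm away.

**Last checks:**
- **Position:** the tile is about 1 mm off the middle crosswise and 1.6 mm lengthwise, turned about 0.006 rad. Its centre is 4 mm above the seat. My estimate of where the setter stands is itself only good to about 2 mm.
- **End walls:** both wall tops show uncovered, with a narrow gap at each end.
- **Other objects:** the brooch and stamp look unmoved in the pictures. The network's readings shifted by up to 9 mm between views, which is within its own scatter.
- **Arm:** it is clear of everything, with measured force near zero.

**A check that disagreed:** a fit to the tile's corners gave a pitch of 0.034 rad, close to the 0.04 limit. One of those corners was hidden by the rack. Overlaying a flat tile and a tilted one, and measuring how much of the near end face shows above the wall, both pointed to it lying flat. I handed in on that basis.

**Contact on the way down:** the tile's near end pressed against something, most likely the end wall, with about 6 N. I shifted it 2.5 mm lengthwise before carrying on, and the vertical force on the final contact peaked at about 26 N.

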